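Close a foil tray in the lid press and hold the press down

TASK

Slide the carriage with the filled foil tray along its rails, by its upright handle post, fully home against the end stop under the press head. Only then press the spring-loaded palm knob down about 20 mm, until its top is level with the top of the gauge post beside it, hold it there for about three seconds, and finish while still holding it down at that height. Do not push it much deeper than that (the tray would be crushed), and leave the bowl, jar, spoon and spare tray where they are.

Things in the scene. Friction and masses are not known exactly. Their poses are not given: they have to be found in the camera images.
- press: Fixed grey lid press: base 160 x 380 x 16 mm with two rails, C-frame with overhead beam (x -26 to 134, y +-30, z 140 to 176 mm in its frame). Origin on the table below the vertical axis of the ram; z up, y = sliding direction of the carriage towards home, x from the ram to the column (centre x = 112 mm, away from the robot). Turned up to 0.25 rad. End stop at y = 92 mm.
- carriage (a joint): Travel of the carriage along the press's +y, m: 0 fully out, 0.160 home against the end stop; starts 100 to 160 mm short of home. Friction about 2.5 N, no spring: it stays where left. A foil tray (100 x 160 x 48 mm, flat board lid, lid top 92 mm above the table) is locked in it and is centred under the ram at home.
- carriage_handle (a point): Top centre of the carriage's upright black handle post: diameter 24 mm, top 125 mm above the table, graspable or pushable over its upper 75 mm. It stands 150 mm from the tray's centre on the outer side: at home at x = 0, y = -150 mm in the press's frame. Moves with the carriage.
- ram: Spring-loaded ram with a palm knob on top; moves straight down up to 35 mm, wanted 20 mm. Spring: 4 N plus 0.4 N per mm (12 N at 20 mm), returns it when let go. Origin on its axis, at table height at rest (z = 0), z = -0.020 at 20 mm down. Pressing plate with soft rubber pad (92 x 150 mm, 109 to 129 mm up at rest) squeezes the tray's lid at 20 mm.
- knob_top (a point): Centre of the flat top (42 mm across) of the black round palm knob on the ram: diameter 48 mm, 25 mm high. 240 mm above the table at rest, 220 mm when 20 mm down, moving with the ram. The knob's underside is 39 mm above the beam and 33 mm above the guide bush at rest.
- gauge_top (a point): Top centre of the fixed steel gauge post (diameter 16 mm) that stands on the beam 105 mm from the ram's axis towards the column; its top is 220 mm above the table.
- bowl: Bystander: loose red plastic bowl, 140 mm across, 60 mm high; origin at the centre of its underside.
- jar: Bystander: loose glass jar with steel cap, 68 mm across, 100 mm high; origin at the centre of its underside.
- spoon: Bystander: loose steel serving spoon, 250 mm long, lying flat; origin at about its middle.
- spare_tray: Bystander: loose empty foil tray 100 x 160 x 48 mm; origin at the centre of its underside.

How it is judged:
On the way, in this order (a step that is already met when the one before it is completed fails the run):
1. the carriage is home against its stop while the ram is still up (value of joint carriage above 0.155 m and z of knob_top in the frame of press above 0.234 m), for 0.2 s.
2. the knob is held 15 to 25 mm down for two seconds with the carriage home (value of joint carriage above 0.154 m and z of knob_top in the frame of press between 0.215 and 0.225 m), for 2 s.
At the end, for the whole second after the job is handed in: Through the last second the robot itself holds the palm knob (contact force over 4 N) with the ram still and 15 to 25 mm down (20 mm wanted), and the carriage is home within 6 mm of its stop (all of step 2 and contact force between any of the fingers, the arm and ram above 4 N and linear speed of ram below 0.01 m/s); the arm keeps its last pose, push and grip.
It fails at once if the ram is pressed more than 29 mm down (tray crushed) (z of knob_top in the frame of press below 0.211 m).
It fails at once if the ram is pressed while the carriage is not home (z of knob_top in the frame of press below 0.228 m and value of joint carriage below 0.15 m).
It fails at once if a bystander (bowl, jar, spoon, spare tray) is moved more than 30 mm (distance of any of bowl, jar, spoon, spare_tray from where it was at the start of the episode above 0.03 m).
It also fails if it takes over 48 s, if anything falls off the work surface, if the arm or the gripper's body presses on something with over 40 N, if the wrist force passes 120 N, or if a joint passes its speed limit or range.

ROBOT

A 6-joint arm with a two-finger parallel gripper is mounted at the origin on the work surface. World frame = base frame: x ahead of the robot, y to its left, z up, the work surface at z = 0. Lengths are in m, angles in rad, forces in N, time in s.
With the tool pointing down it reaches from about 0.325 to 0.775 m from the base axis. Payload 9.3 kg.
Tool frame: the origin (TCP) lies on the front face of the gripper's body, between the roots of the fingers; the fingertips stand 73 mm ahead of it and the grasp point (between the pads) lies 54 mm ahead of it; y points along the fingers, x is the direction in which the jaws open and shut, and the axes are right-handed (so a half turn about y gives the same grasp; the last joint's range is limited). The gripper opens to 85 mm and grips with 20 to 120 N. Pads are 22 mm wide; open, the fingers measure 114 mm over their backs; the gripper's body (76 mm by 85 mm) begins 54 mm behind the grasp point. The pads swing forward as they close: fully open they stand 13 mm farther back than shut.
Start: joints at [-1.43, 0.259, 0.021, 1.334, 0, 1.418], TCP at [0.159, -0.526, 0.304] pointing down, gripper open.
Joint ranges: [-3.04, 3.04], [-0.91, 1.82], [-1.04, 1.36], [-1.92, 1.95], [-1.52, 1.45], [-3.14, 3.14]. Speed limits (rad/s): [2.22, 2.22, 2.79, 3.14, 3.14, 3.14].

INTERFACE

Orientations are given as a unit quaternion [x, y, z, w].
In Python, from bench import readout, imaging, robot, finder gives the robot as it stands.
- The arm moves only by the tool play_rows, never from a script. Its argument "deltas" is text: rows parted by semicolons, each of 5 numbers parted by spaces: the shift along the tool's x, y, z in cm, then the turn about the tool's y in degrees, then the finger opening in cm, from 0 to 8.54. A call has 1 to 20 rows; each row is the pose to reach, as a shift and turn from the pose commanded when the call began, along the tool's axes at that moment; what a row does not reach only later rows make up. A row lasts 1/10 s, in which the tool goes at most 50 mm and 8.59 degrees, less where a joint would pass 70% of its speed; a pose out of reach is approached as far as the arm can. A call with a gripper value outside its range is refused whole. The fingers move at their own pace and stop on an object; "force" is the grip in N (left out, the last holds). Time passes only in rows, so rows that repeat a pose let the fingers close. It gives the time, the measured TCP pose, the force and the opening at its end, in the units of the state.
- readout.sense(): the state, without advancing time (a new reading comes with each control period).
- imaging.capture(name): name is "scene" or "side" or "wrist"; returns a dict with "color" (480x640x3 uint8, blue, green, red), "depth" (480x640 float32, m along the optical axis (not along the pixel's ray), 0 where there is no reading), "fov_y" (degrees; the focal length in pixels is half the picture's height over the tangent of half this angle, whatever the lens; pixels are square), "cx", "cy" (the principal point, pixels), "D" ([k1, k2, p1, p2, k3] as OpenCV has them; the pictures are not rectified), "extrinsics" (4x4, takes a point from world to camera coordinates). Camera axes: x right, y down, z forward; pixel columns grow to the right and rows downward; lengths in m; the calibration is good to about 2 mm. A picture is of the moment at which its call begins.
- robot.close_job(): hands the job in, once; it reports no verdict.
Trained networks look in the newest picture that a camera, given by its name, has taken for a name from the list of things; names that differ only in an ending like _2 or _b are one class to them, and where a whole thing is asked for, a point or a joint stands for the part that bears it (a point fixed in the world has none). Each returns a list of dicts, best first, with "conf" (0 to 1); they miss things now and then, are a little off and sometimes report something else, mostly with a low value. They report only what shows in the picture. A call takes as long as a camera call.
- finder.masks_of(camera, query): "mask" (480x640 bool, what is visible of it) and "bbox" ([left, top, right, bottom] in pixels, round what is visible of it).
The state is a dict: "time": time; "q": joint angles; "dq": joint speeds; "joint_efforts": joint torques, N m; "position": TCP position; "eef_rot": TCP orientation; "wrist_force": force on the tool from outside, world axes, zero at the start; "moment": the same for the moment, N m; "width": finger opening in m.
Only numpy, scipy, OpenCV 4.12 (cv2) and the standard library are available. Lean on these libraries where they do the work, as an engineer would, in place of code of your own. Each camera call takes 0.05 s, during which the arm holds its last target.

## Working session

There is one attempt and no reset: what is moved stays moved. The work goes in short steps, Python scripts to look and compute and a tool call to move; the robot and the scene stay as the last step left them, time stands still between calls to the robot, and variables do not carry over. Pictures are saved under pics/ and viewed, and the job is handed in when it is done.

Besides the shell and the picture viewer there is one more tool, called after ">>>" as name(argument=value, ...), one argument or row to a line, values as JSON. play_rows: Moves the arm, as the interface text tells. Its arguments: {"type":"object","properties":{"deltas":{"type":"string"},"force":{"type":"number"}},"required":["deltas"]}

```bash
mkdir -p pics; ls
cat > h.py <<'E'
import numpy as np, cv2
from bench import readout, imaging, robot, finder
def K(c):
    f=240/np.tan(np.radians(c["fov_y"])/2); return np.array([[f,0,c["cx"]],[0,f,c["cy"]],[0,0,1]])
def cloud(c):
    v,u=np.mgrid[0:480,0:640]; p=np.stack([u,v],-1).reshape(-1,1,2).astype(np.float64)
    n=cv2.undistortPoints(p,K(c),np.array(c["D"],float)).reshape(480,640,2)
    d=c["depth"].astype(float); P=np.dstack([n*d[...,None],d]); E=np.array(c["extrinsics"])
    W=(P-E[:3,3])@E[:3,:3]; W[d==0]=np.nan; return W
def proj(c,pts):
    E=np.array(c["extrinsics"]); r,_=cv2.Rodrigues(E[:3,:3])
    return cv2.projectPoints(np.array(pts,float).reshape(-1,3),r,E[:3,3],K(c),np.array(c["D"],float))[0].reshape(-1,2)
E
cat > a.py <<'E'
from h import *
s=readout.sense();print({k:np.round(v,3) for k,v in s.items()})
for n in ["scene","side","wrist"]:
    c=imaging.capture(n); cv2.imwrite(f"pics/{n}0.png",c["color"]); np.savez(f"{n}0.npz",**c)
    W=cloud(c); 
    E=np.array(c["extrinsics"]); print(n,"cam at",np.round(-E[:3,:3].T@E[:3,3],3))
    for q in ["press","carriage","carriage_handle","ram","knob_top","bowl","jar","spoon","spare_tray"]:
        for m in finder.masks_of(n,q)[:2]:
            P=W[m["mask"]]; P=P[~np.isnan(P[:,0])]
            print(q,round(m["conf"],2),np.round(m["bbox"]),m["mask"].sum(), np.round(np.median(P,0),3) if len(P) else None, np.round(np.percentile(P,[2,98],axis=0),3).tolist() if len(P) else None)
E
python3 a.py
```

```text
pics
{'time': np.float64(0.0), 'q': array([-1.43 ,  0.259,  0.021,  1.334, -0.   ,  1.418]), 'dq': array([-0.001, -0.001, -0.001,  0.001,  0.001, -0.   ]), 'joint_efforts': array([-0.0000e+00, -5.5564e+01,  3.4453e+01,  1.4000e-02, -0.0000e+00,
        0.0000e+00]), 'position': array([ 0.159, -0.526,  0.303]), 'eef_rot': array([-0.567,  0.422, -0.421,  0.568]), 'wrist_force': array([-0.372,  1.161, -0.134]), 'moment': array([ 0.021,  0.027, -0.007]), 'width': np.float64(0.085)}
scene cam at [ 1.061 -0.607  1.107]
press 0.82 [227. 175. 356. 323.] 9158 [0.545 0.032 0.092] [[0.459, -0.16, 0.011], [0.634, 0.156, 0.239]]
carriage 0.89 [226. 221. 320. 311.] 4213 [ 0.53  -0.061  0.07 ] [[0.457, -0.159, 0.038], [0.577, 0.079, 0.114]]
carriage_handle 0.58 [227. 225. 324. 313.] 4206 [ 0.53  -0.06   0.069] [[0.457, -0.159, 0.038], [0.578, 0.082, 0.114]]
ram 0.64 [274. 176. 330. 239.] 1080 [0.505 0.077 0.131] [[0.46, 0.033, 0.116], [0.548, 0.18, 0.243]]
knob_top 0.78 [274. 176. 332. 235.] 1166 [0.505 0.078 0.131] [[0.46, 0.033, 0.112], [0.548, 0.179, 0.243]]
bowl 0.82 [343. 139. 389. 171.] 1121 
[... 1054 characters left out ...]
628, 0.222, 0.236]]
knob_top 0.84 [324. 252. 370. 318.] 1202 [0.493 0.135 0.13 ] [[0.455, 0.041, 0.111], [0.54, 0.187, 0.242]]
bowl 0.93 [276. 382. 335. 432.] 2405 [0.484 0.444 0.033] [[0.414, 0.403, 0.002], [0.536, 0.532, 0.062]]
jar 0.69 [258. 254. 284. 292.] 753 [0.779 0.019 0.063] [[0.757, -0.02, 0.005], [0.813, 0.033, 0.103]]
spoon 0.84 [387. 238. 461. 256.] 359 [ 0.398 -0.396  0.013] [[0.303, -0.422, -0.001], [0.53, -0.36, 0.022]]
spare_tray 0.72 [339. 206. 377. 245.] 1100 [ 0.659 -0.448  0.022] [[0.598, -0.515, -0.001], [0.713, -0.338, 0.052]]
wrist cam at [ 0.23  -0.505  0.373]
spoon 0.56 [237.   0. 263.  45.] 922 [ 0.301 -0.415  0.017] [[0.286, -0.423, 0.009], [0.319, -0.405, 0.02]]
```

Run:
```python
from h import *
for n,(a,b,c_,d) in {"scene":(90,130,420,470),"side":(240,190,480,440)}.items():
    im=cv2.imread(f"pics/{n}0.png")[b:d,a:c_]; s=min(800/im.shape[1],600/im.shape[0]); cv2.imwrite(f"pics/{n}0c.png",cv2.resize(im,None,fx=s,fy=s))
for n in ["scene","side"]:
    c=dict(np.load(f"{n}0.npz")); W=cloud(c); 
    def rep(l,m):
        P=W[m]; print(n,l,m.sum(),np.round(P.mean(0),4),np.round((P.min(0)+P.max(0))/2,4),np.round(np.ptp(P,axis=0),3))
    reg=(W[...,0]>.40)&(W[...,0]<.7)&(W[...,1]>-.25)&(W[...,1]<.3)
    z=W[...,2]
    rep("knob",reg&(z>.233)&(z<.25))
    rep("gauge",reg&(z>.205)&(z<.228)&(W[...,0]>.56))
    rep("handle",reg&(z>.118)&(z<.135)&(W[...,1]<-.1))
    rep("handle+",reg&(z>.104)&(z<.135)&(W[...,1]<-.1))
    rep("beam",reg&(z>.170)&(z<.182))
    m=reg&(z>.088)&(z<.097)&(W[...,1]<.12)
    rep("lid",m)
    P=W[m][:,:2].astype(np.float32); print(cv2.minAreaRect(P))
    P=W[reg&(z>.170)&(z<.182)][:,:2].astype(np.float32);print("beamrect",cv2.minAreaRect(P))
```

```text
scene knob 228 [0.5028 0.105  0.2405] [0.5012 0.1065 0.2395] [0.047 0.048 0.013]
scene gauge 52 [0.6065 0.1127 0.2169] [0.6059 0.1149 0.2152] [0.017 0.017 0.019]
scene handle 76 [ 0.5211 -0.1431  0.1253] [ 0.5204 -0.1426  0.1248] [0.023 0.022 0.012]
scene handle+ 109 [ 0.5225 -0.1442  0.1209] [ 0.5204 -0.1426  0.1173] [0.023 0.022 0.027]
scene beam 923 [0.565  0.1063 0.1767] [0.5558 0.1104 0.176 ] [0.16  0.071 0.012]
scene lid 1728 [ 0.5175 -0.0108  0.0935] [ 0.5429 -0.0183  0.0925] [0.185 0.271 0.009]
((0.5168680548667908, 0.005887046456336975), (0.29488325119018555, 0.15420730412006378), 67.62976837158203)
beamrect ((0.5556778311729431, 0.11027811467647552), (0.15854297578334808, 0.06358460336923599), 4.534210681915283)
side knob 173 [0.5013 0.1155 0.2391] [0.5015 0.1114 0.2385] [0.048 0.05  0.011]
side gauge 43 [0.6069 0.1211 0.2157] [0.6071 0.1179 0.2136] [0.014 0.023 0.017]
side handle 36 [ 0.5202 -0.1362  0.1241] [ 0.5203 -0.1381  0.1238] [0.021 0.028 0.011]
side handle+ 72 [ 0.5191 -0.134   0.1175] [ 0.5194 -0.138   0.1168] [0.023 0.029 0.025]
side beam 690 [0.5559 0.1224 0.1756] [0.5555 0.1173 0.176 ] [0.159 0.073 0.012]
side lid 445 [ 0.4866 -0.0198  0.0924] [ 0.5217 -0.0122  0.0924] [0.147 0.258 0.009]
((0.5291568636894226, -0.013727068901062012), (0.14800520241260529, 0.25170907378196716), 4.050096035003662)
beamrect ((0.5559799671173096, 0.11682834476232529), (0.15942274034023285, 0.06821763515472412), 5.12697172164917)
```

```bash
python3 -c "
import numpy as np
from scipy.spatial.transform import Rotation as R
print(R.from_quat([-0.567,0.422,-0.421,0.568]).as_matrix().round(3))"
```

```text
[[ 0.289 -0.     0.957]
 [-0.957  0.002  0.289]
 [-0.002 -1.     0.   ]]
```

View pictures.

View pics/scene0c.png

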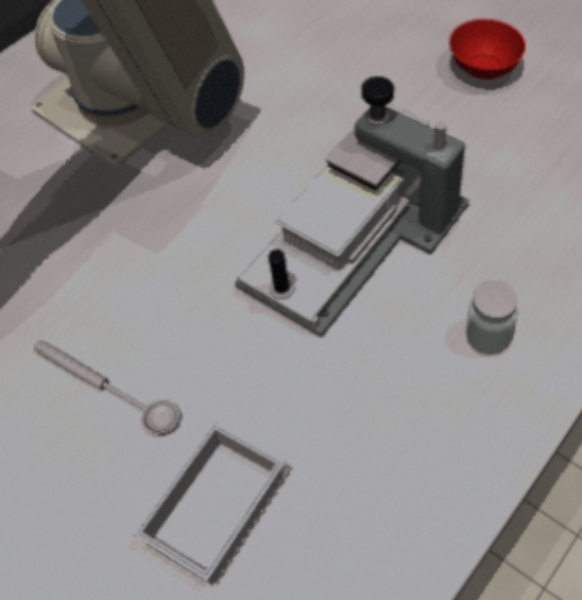

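View pics/side0c.png

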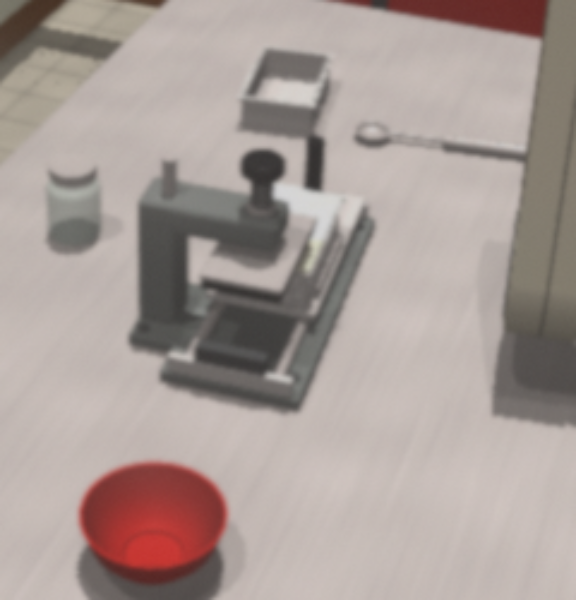

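The scene view shows the press with the handle post at about (278,270) in the crop, in front of the tray. The knob is at (377,90), and the gauge post is behind it at (440,135). The bystanders are well clear.

Both cameras agree:

| Item | World position (m) | Note |
|---|---|---|
| Knob | (0.502, 0.109) | top at 0.240 |
| Handle | (0.520, -0.140) | top at 0.125 |
| Press yaw | – | about 4.5° |

That leaves roughly 100 mm of travel. Next I move above the handle with the jaws along the slide direction.

>>> play_rows(
  deltas="-2 0 3.5 1 8; -4 0 7 2 7; -6 0 10.5 3 6.5; -8 0 14 4 6.5; -10 0 17.5 5 6.5; -12 0 21 6 6.5; -14 0 24.5 7 6.5; -16 0 28 8 6.5; -18 0 31.5 9 6.5; -20 0 35 10 6.5; -22 0 38.5 11 6.5; -24 0 42 12 6.5; -26 0 45 12.3 6.5; -26.5 0 45.75 12.3 6.5; -26.5 0 45.75 12.3 6.5; -26.5 0 45.75 12.3 6.5",
  force=30,
)

```text
time: 3.1
position: [0.52, -0.1407, 0.3038]
eef_rot: [0.52, -0.48, 0.48, -0.519]
wrist_force: [-0.3, 0.3, -0.3]
width: 0.0651
```

>>> play_rows(
  deltas="0 3 0 0 6.5; 0 6 0 0 6.5; 0 9 0 0 6.5; 0 11.5 0 0 6.5; 0 13.5 0 0 6.5; 0 14.9 0 0 6.5; 0 14.9 0 0 6.5; 0 14.9 0 0 1.5; 0 14.9 0 0 1.5; 0 14.9 0 0 1.5; 0 14.9 0 0 1.5; 0 14.9 0 0 1.5; 0 14.9 0 0 1.5",
)

```text
time: 4.4
position: [0.5207, -0.1408, 0.156]
eef_rot: [0.519, -0.479, 0.481, -0.519]
wrist_force: [-1.6, -3.1, 5.8]
width: 0.0234
```

>>> play_rows(
  deltas="-1 0 0 0 1.5; -2 0 0 0 1.5; -3 0 0 0 1.5; -4 0 0 0 1.5; -5 0 0 0 1.5; -6 0 0 0 1.5; -7 0 0 0 1.5; -8 0 0 0 1.5; -8.7 0 0 0 1.5; -9.2 0 0 0 1.5; -9.2 0 0 0 1.5; -9.2 0 0 0 1.5",
)

```text
time: 5.6
position: [0.5141, -0.048, 0.156]
eef_rot: [-0.519, 0.479, -0.48, 0.52]
wrist_force: [1.8, 2.3, 7.2]
width: 0.0232
```

>>> play_rows(
  deltas="-0.2 0 0 0 1.5; -0.4 0 0 0 1.5; -0.5 0 0 0 1.5; -0.6 0 0 0 1.5; -0.7 0 0 0 1.5; -0.8 0 0 0 1.5; -0.8 0 0 0 1.5; -0.8 0 0 0 1.5",
)

```text
time: 6.4
position: [0.5136, -0.0408, 0.156]
eef_rot: [-0.519, 0.479, -0.481, 0.52]
wrist_force: [3.5, -1.2, 7.2]
width: 0.0231
```

>>> play_rows(
  deltas="-0.1 0 0 0 1.5; -0.2 0 0 0 1.5; -0.3 0 0 0 1.5; -0.3 0 0 0 1.5; -0.3 0 0 0 1.5",
)

```text
time: 6.9
position: [0.5135, -0.0397, 0.156]
eef_rot: [0.52, -0.478, 0.482, -0.518]
wrist_force: [2.1, -15.2, 5.0]
width: 0.0236
```

Run:
```python
from h import *
s=readout.sense();print(s["time"],s["position"],s["wrist_force"])
for n in ["scene","side"]:
    c=imaging.capture(n); np.savez(f"{n}1.npz",**c)
    im=c["color"][150:330,220:400]; cv2.imwrite(f"pics/{n}1.png",cv2.resize(im,None,fx=3.3,fy=3.3))
```

```text
6.9 [ 0.51353791 -0.03971848  0.15603164] [  2.07633873 -15.15461346   5.00667892]
```

The stop was reached: the reaction is -15 N at a post position of y = -0.040, against -0.0405 expected. Now I release and rise.

>>> play_rows(
  deltas="0 0 0 0 1.5; 0 0 0 0 5; 0 0 0 0 6.5; 0 0 0 0 6.5; 0 0 0 0 6.5; 0 -2 0 0 6.5; 0 -5 0 0 6.5; 0 -9 0 0 6.5; 0 -13 0 0 6; 0 -16 0 0 4; 0 -18 0 0 0; 0 -18 0 0 0; 0 -18 0 0 0",
)

```text
time: 8.3
position: [0.5122, -0.0375, 0.3346]
eef_rot: [-0.519, 0.48, -0.48, 0.519]
wrist_force: [0.7, 0.2, -0.8]
width: 0.0017
```

Run:
```python
from h import *
s=readout.sense();print(s["time"],s["position"],s["wrist_force"],s["width"])
for n in ["scene","side"]:
    c=imaging.capture(n); np.savez(f"{n}2.npz",**c)
    im=c["color"][150:330,220:400]; cv2.imwrite(f"pics/{n}2.png",cv2.resize(im,None,fx=3.3,fy=3.3))
    W=cloud(c); z=W[...,2]
    reg=(W[...,0]>.40)&(W[...,0]<.7)&(W[...,1]>-.25)&(W[...,1]<.3)
    for l,m in [("knob",reg&(z>.233)&(z<.25)&(W[...,1]>.06)),("handle",reg&(z>.104)&(z<.135)&(W[...,1]<.0)),("gauge",reg&(z>.205)&(z<.228)&(W[...,0]>.56))]:
        P=W[m]; 
        if len(P): print(n,l,m.sum(),np.round((P.min(0)+P.max(0))/2,4),np.round(np.ptp(P,axis=0),3))
```

```text
8.3 [ 0.51224298 -0.03746988  0.33459705] [ 0.73450452  0.24958879 -0.83969887] 0.0016797931073648696
scene knob 229 [0.5018 0.1069 0.2392] [0.047 0.047 0.012]
scene handle 102 [ 0.5113 -0.0426  0.1169] [0.024 0.026 0.026]
scene gauge 50 [0.6047 0.1136 0.2153] [0.016 0.015 0.019]
side knob 173 [0.502  0.1105 0.2384] [0.046 0.055 0.011]
side handle 77 [ 0.5132 -0.0378  0.1168] [0.026 0.031 0.025]
side gauge 48 [0.6071 0.1196 0.2138] [0.017 0.02  0.017]
```

View pics/side2.png

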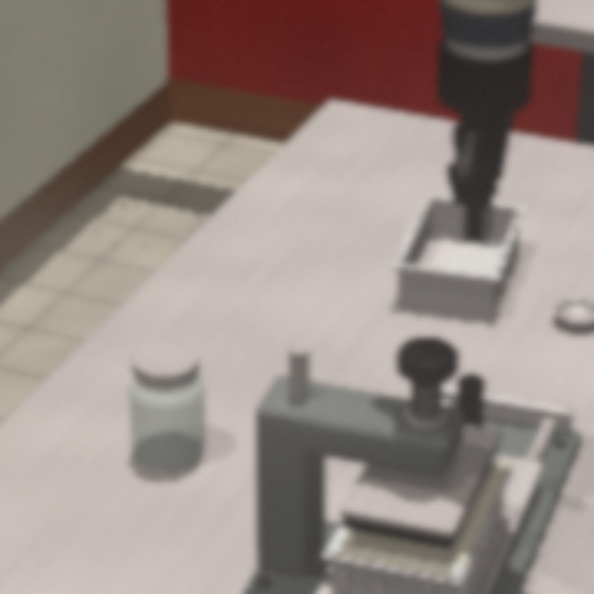

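View pics/scene2.png

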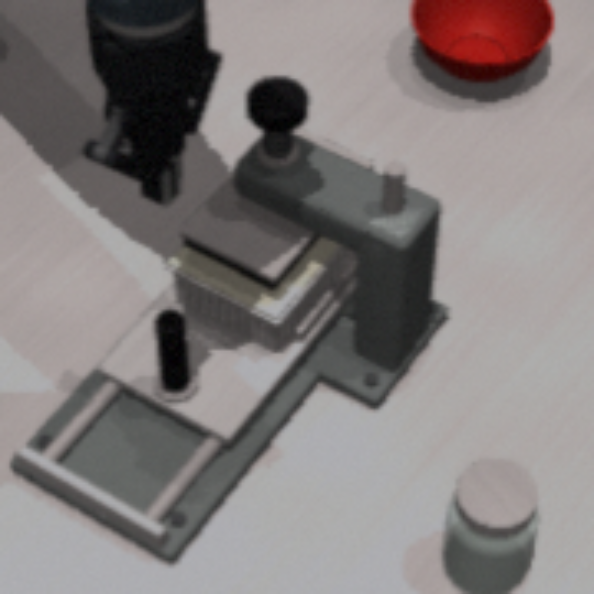

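The side view shows the tray under the pad with the post at (470,395). The scene view shows the post at (172,350) and nothing else disturbed. The post is 149–150 mm from the knob axis (150 mm expected), so the carriage is home. Now I move over the knob with the fingers shut.

>>> play_rows(
  deltas="-2 0 0 0 0; -5 0 0 0 0; -8 0 0 0 0; -11 0 0 0 0; -13.5 0 0 0 0; -14.7 0 0.1 0 0; -14.7 0 0.1 0 0; -14.7 0 0.1 0 0; -14.7 1.2 0.1 0 0; -14.7 1.5 0.1 0 0; -14.7 1.5 0.1 0 0",
)

```text
time: 9.5
position: [0.5015, 0.1082, 0.3189]
eef_rot: [0.52, -0.481, 0.48, -0.519]
wrist_force: [-0.1, -1.1, -0.2]
width: 0.0
```

>>> play_rows(
  deltas="0 0.2 0 0 0; 0 0.4 0 0 0; 0 0.6 0 0 0; 0 0.8 0 0 0; 0 1 0 0 0; 0 1 0 0 0; 0 1 0 0 0",
)

```text
time: 10.2
position: [0.5017, 0.109, 0.3102]
eef_rot: [-0.519, 0.48, -0.48, 0.519]
wrist_force: [-0.5, -0.6, 4.7]
width: -0.0005
```

>>> play_rows(
  deltas="0 0.3 0 0 0; 0 0.6 0 0 0; 0 0.9 0 0 0; 0 1.2 0 0 0; 0 1.2 0 0 0; 0 1.2 0 0 0",
)

```text
time: 10.8
position: [0.5017, 0.109, 0.2986]
eef_rot: [-0.519, 0.48, -0.48, 0.52]
wrist_force: [-2.2, -0.2, 9.3]
width: 0.0
```

>>> play_rows(
  deltas="0 0.2 0 0 0; 0 0.4 0 0 0; 0 0.6 0 0 0; 0 0.6 0 0 0; 0 0.6 0 0 0",
)

```text
time: 11.3
position: [0.5017, 0.109, 0.2929]
eef_rot: [-0.519, 0.479, -0.48, 0.52]
wrist_force: [-2.1, -0.8, 12.7]
width: -0.0
```

Run:
```python
from h import *
s=readout.sense();print(s["time"],s["position"],s["wrist_force"],s["width"])
for n in ["scene","side"]:
    c=imaging.capture(n); np.savez(f"{n}3.npz",**c)
    im=c["color"][150:330,220:400]; cv2.imwrite(f"pics/{n}3.png",cv2.resize(im,None,fx=3.3,fy=3.3))
    W=cloud(c); z=W[...,2]
    reg=np.hypot(W[...,0]-.502,W[...,1]-.109)<.03
    rg=np.hypot(W[...,0]-.6065,W[...,1]-.117)<.012
    m=reg&(z>.21)&(z<.228); print(n,"knob z",m.sum(),np.round(np.percentile(z[m],[50,80,90]),4))
    m=rg&(z>.21)&(z<.23); print("gauge z",m.sum(),np.round(np.percentile(z[m],[50,80,90]),4))
    m=(W[...,0]>.49)&(W[...,0]<.54)&(W[...,1]<.0)&(W[...,1]>-.08)&(z>.104)&(z<.135); P=W[m]; print("handle",np.round((P.min(0)+P.max(0))/2,4))
```

```text
11.3 [0.5016678  0.1089865  0.29290761] [-2.0782665  -0.75910516 12.69633099] -2.118381601308597e-05
scene knob z 173 [0.2209 0.2226 0.2235]
gauge z 42 [0.2201 0.2219 0.2232]
handle [ 0.5101 -0.0431  0.1179]
side knob z 162 [0.2192 0.2222 0.2232]
gauge z 35 [0.2176 0.2204 0.2209]
handle [ 0.5123 -0.037   0.1174]
```

View pics/side3.png

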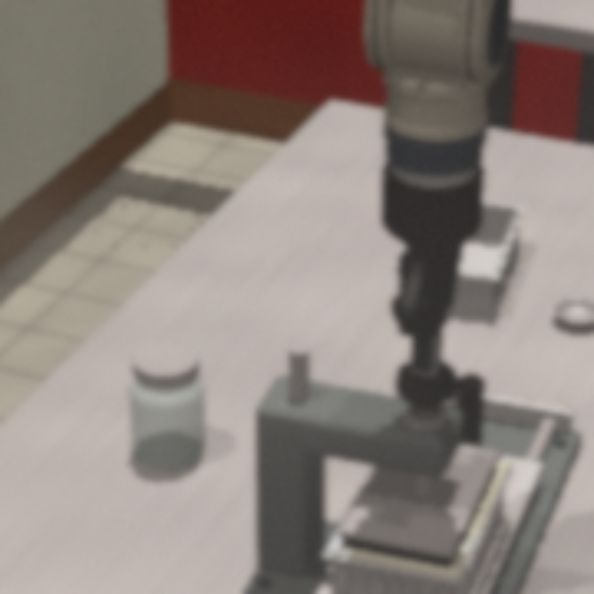

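View pics/scene3.png

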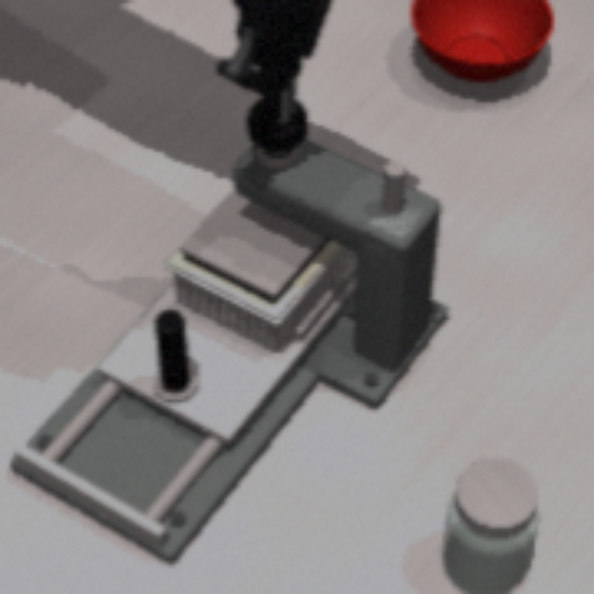

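The fingertips press the knob at about (277,125) in the scene view. Its depth reading is about 0.220, level with the gauge, and the pad rests on the lid. The force of 12.7 N also fits about 20 mm. Now I hold.

>>> play_rows(
  deltas="0 0 0 0 0; 0 0 0 0 0; 0 0 0 0 0; 0 0 0 0 0; 0 0 0 0 0; 0 0 0 0 0; 0 0 0 0 0; 0 0 0 0 0; 0 0 0 0 0; 0 0 0 0 0; 0 0 0 0 0; 0 0 0 0 0; 0 0 0 0 0; 0 0 0 0 0; 0 0 0 0 0; 0 0 0 0 0; 0 0 0 0 0; 0 0 0 0 0; 0 0 0 0 0; 0 0 0 0 0",
)

```text
time: 13.4
position: [0.5016, 0.109, 0.2929]
eef_rot: [-0.519, 0.479, -0.48, 0.52]
wrist_force: [-1.5, -0.6, 12.5]
width: 0.0001
```

>>> play_rows(
  deltas="0 0 0 0 0; 0 0 0 0 0; 0 0 0 0 0; 0 0 0 0 0; 0 0 0 0 0; 0 0 0 0 0; 0 0 0 0 0; 0 0 0 0 0; 0 0 0 0 0; 0 0 0 0 0; 0 0 0 0 0; 0 0 0 0 0; 0 0 0 0 0; 0 0 0 0 0",
)

```text
time: 14.8
position: [0.5016, 0.109, 0.293]
eef_rot: [-0.519, 0.479, -0.48, 0.52]
wrist_force: [-3.2, -0.7, 12.3]
width: 0.0
```

```bash
python3 -c "
from bench import readout,robot
s=readout.sense();print(s['time'],s['position'],s['wrist_force']);print(robot.close_job())"
```

```text
14.8 [0.50162873 0.10899096 0.29295864] [-3.24262615 -0.66914324 12.28611489]
the job is handed in; nothing more can be done
None
```

I slid the carriage home by its handle post, then pressed the palm knob about 20 mm down with the closed fingertips. I held it there for about 3.4 s and handed in the job at 14.8 s, still holding; no verdict is reported.

- **Carriage home:** it moved about 100 mm until the stop pushed back with 15 N. After release, the post measured 149–150 mm from the knob axis (150 mm expected).
- **Knob height:** the fingertips were at 0.220 m from the arm's own position reading. The cameras read the knob at 0.219–0.221 m and the gauge at 0.218–0.220 m.
- **Holding force:** it stayed steady at 12.3–12.7 N, which matches the spring at 20 mm (12 N).
- **Carriage while pressed:** the post was still at its home position when I checked at the start of the hold. The two cameras differed by about 6 mm in y there, as they had throughout.
- **Bystanders:** nothing touched them on the way, and the ones in view looked unmoved. I did not re-measure their positions at the end.

No check failed.

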